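# Gauge the heating block's well and hang the matching canister

## Robot

A 7-joint arm with a two-finger parallel gripper is mounted at the origin on the work surface. World frame = base frame: x ahead of the robot, y to its left, z up, the work surface at z = 0. Lengths are in m, angles in rad, forces in N, time in s.
With the tool pointing down it reaches from about 0.35 to 0.9 m from the base axis. Payload 8.1 kg.
Tool frame: the origin (TCP) lies midway between the tips of the shut fingers; the grasp point (between the pads) lies 19 mm behind it (arm.hold_point_z is the distance from the TCP to the grasp point, in m); z points along the fingers, y is the direction in which the jaws open and shut (so a half turn about z gives the same grasp; the last joint's range is limited). The gripper opens to 92 mm and grips with 3 to 60 N. Pads are 19 mm wide; open, the fingers measure 130 mm over their backs; the gripper's body (75 mm by 190 mm) begins 47 mm behind the grasp point.
Start: joints at [-1.233, 0.434, 0.025, 1.573, -0.012, 1.134, -0.075], TCP at [0.267, 0.565, 0.227] pointing down, gripper open.
Joint ranges: [-2.62, 2.62], [-0.44, 2.09], [-1.27, 1.32], [0.08, 2.57], [-1.32, 4.46], [0.12, 2], [-2.74, 2.74]. Speed limits (rad/s): [2.22, 2.22, 3.01, 3.01, 3.14, 3.14, 3.14].

## Interface

Orientations are given as a rotation vector (axis times angle).
In Python, from cell import arm gives the robot as it stands.
- The arm moves only by the shell command python3 -m pendant 'ROWS' [FORCE]. ROWS is JSON, a list of rows, each a list of 3 entries, a list of its own where there are three numbers: the shift along the tool's x, y, z in m, then the turn, a rotation vector about the tool's x, y, z in degrees, then the finger opening in m, from 0 to 0.0918. A call has 1 to 10 rows; each row shifts and turns the commanded pose from where the row before left it, along the tool's axes as they then stand; what a row does not reach is not made up. A row lasts 1/8 s, in which the tool goes at most 62.5 mm and 10.7 degrees, less where a joint would pass 70% of its speed; a pose out of reach is approached as far as the arm can. A call with a gripper value outside its range is refused whole. The fingers move at their own pace and stop on an object; FORCE is the grip in N (left out, the last holds). Time passes only in rows, so rows that do not move let the fingers close. It gives the time, the measured TCP pose, the force and the opening at its end, in the units of the state.
- arm.observe(): the state, without advancing time (a new reading comes with each control period).
- arm.get_image(name): name is "scene" or "top" or "wrist"; returns (picture, depth): 400x640x3 uint8, red, green, blue; 400x640 float32, m along the optical axis (not along the pixel's ray), 0 where there is no reading.
- arm.camera_params(name): a dict with "fovy" (degrees; the focal length in pixels is half the picture's height over the tangent of half this angle, whatever the lens; pixels are square), "cx", "cy" (the principal point, pixels), "rvec" (rotation vector, rad) and "tvec" (3), from world to camera coordinates, as OpenCV has them; the wrist camera has in their place "mount" (4x4, takes a point from camera to tool coordinates, whose origin is the TCP and whose axes are the flange's). Camera axes: x right, y down, z forward; pixel columns grow to the right and rows downward; lengths in m; the calibration is good to about 2 mm. The wrist camera is an equidistant fisheye: a pixel r from the principal point sees the ray r / f radians off the axis. A picture is of the moment at which its call begins: read the wrist's pose just before it. camera_params takes no time and is no camera call.
- arm.sign_off(): hands the job in, once; it reports no verdict.
Trained networks look in the newest picture that a camera, given by its name, has taken for a name from the list of things; names that differ only in an ending like _2 or _b are one class to them, and where a whole thing is asked for, a point or a joint stands for the part that bears it (a point fixed in the world has none). Each returns a list of dicts, best first, with "conf" (0 to 1); they miss things now and then, are a little off and sometimes report something else, mostly with a low value. They report only what shows in the picture. A call takes as long as a camera call.
- arm.look_for(camera, label): "rect" ([centre column, centre row, width, height] in pixels, round what is visible of it).
- arm.masks_of(camera, label): "pixels" (400x640 bool, what is visible of it) and "rect" ([centre column, centre row, width, height] in pixels, round what is visible of it).
The state is a dict: "clock": time; "joints": joint angles; "dq": joint speeds; "joint_efforts": joint torques, N m; "position": TCP position; "ee_rot": TCP orientation; "force": force on the tool from outside, world axes, zero at the start; "ft_torque": the same for the moment, N m; "width": opening from 0.0 (shut) to 1.0 (fully open).
Only numpy, scipy, OpenCV 4.12 (cv2) and the standard library are available. Lean on these libraries where they do the work, as an engineer would, in place of code of your own. Each camera call takes 0.05 s, during which the arm holds its last target.

## Task

Find out how deep the well in the heating block is: take the depth rod, lower it foot first into the well until it stands on the bottom, and leave it standing there. Then hang the canister made for that depth (short, medium or long; its colour is that of the rod's zone at the well's rim) by its handle loop on the hook of the stand. Leave the other two canisters, the bottle, the beaker and the mouse where they are.

Things in the scene. Friction and masses are not known exactly. Their poses are not given: they have to be found in the camera images.
- well_mouth (a point): Centre of the mouth of the round upright well in the top of the fixed white heating block (140 x 140 mm, top face and mouth 150 mm above the bench, well 25 mm off the block's centre towards its front, -x). Well 46 mm in diameter, rigid flat floor 60, 85 or 110 mm below the mouth: which one is not given and must be probed. x points front to back, z up.
- rod_center (a point): Depth rod, upright, 200 mm long, 160 g: the point on its axis 100 mm above its foot; z towards its top. Flat foot disc 36 mm in diameter, 10 mm thick; shaft 16 mm in diameter; black grip 24 mm in diameter over the top 50 mm. Colour zones on the shaft, measured up from the foot's underside: yellow 47 to 72 mm, blue 72 to 97, red 97 to 122.
- rod_foot (a point): Centre of the underside of the depth rod's foot; z along the rod towards its top. When the rod stands in the well this point is on the well's floor.
- dish: Fixed round grey dish in which the rod stands at the start: 60 mm across, rim 22 mm high, 50 mm wide inside, inner floor 6 mm above the bench. Origin: centre of its underside.
- hook_seat (a point): Top of the hook's level arm, where a bar should lie, 235 mm above the bench. +x: along the arm towards the post, away from the robot; y across; z up. The arm is a 10 mm round bar; it ends in an upturned tip 28 to 46 mm in front (-x) of this point, its top 17 mm higher than it. A loop goes over the tip along +x and is then lowered.
- stand: Fixed stand of the hook; origin under the middle, on the bench, 12 mm behind (+x) the seat; axes as the seat's. Base plate 12 mm thick, 90 mm wide, from 55 mm in front of the origin to 75 mm behind it. Post 14 mm thick, with a 24 mm clamp at its top, 238 mm high, 57 mm behind the seat.
- can_short_center (a point): The short canister, for a well 60 mm deep: steel with dark rings, yellow band and yellow top bar. Body 60 mm tall, 42 mm in diameter, about 200 g, standing upright under a rigid handle loop; 120 mm tall in all. This point: on the axis, 60 mm above its underside. z up, y along the top bar.
- can_short_bar (a point): Middle of the underside of the short canister's top bar, 112 mm above the canister's underside; y along the bar. Bar 8 mm thick, 50 mm long, on two upright straps 6 mm thick (y), 16 mm wide (x), 50 mm over their outer faces (they can be gripped across). Opening under the bar, through along x: 38 mm wide, 52 mm high.
- can_medium_center (a point): The medium canister, for a well 85 mm deep: steel with dark rings, blue band and blue top bar. Body 85 mm tall, 42 mm in diameter, about 200 g, standing upright under a rigid handle loop; 145 mm tall in all. This point: on the axis, 72.5 mm above its underside. z up, y along the top bar.
- can_medium_bar (a point): Middle of the underside of the medium canister's top bar, 137 mm above the canister's underside; y along the bar. Bar 8 mm thick, 50 mm long, on two upright straps 6 mm thick (y), 16 mm wide (x), 50 mm over their outer faces (they can be gripped across). Opening under the bar, through along x: 38 mm wide, 52 mm high.
- can_long_center (a point): The long canister, for a well 110 mm deep: steel with dark rings, red band and red top bar. Body 110 mm tall, 42 mm in diameter, about 200 g, standing upright under a rigid handle loop; 170 mm tall in all. This point: on the axis, 85 mm above its underside. z up, y along the top bar.
- can_long_bar (a point): Middle of the underside of the long canister's top bar, 162 mm above the canister's underside; y along the bar. Bar 8 mm thick, 50 mm long, on two upright straps 6 mm thick (y), 16 mm wide (x), 50 mm over their outer faces (they can be gripped across). Opening under the bar, through along x: 38 mm wide, 52 mm high.
- bottle: Bystander: brown bottle with white cap, 64 mm in diameter, 130 mm tall; origin at its underside.
- beaker: Bystander: glass beaker, 70 mm across, 85 mm tall; origin at its underside.
- mouse: Bystander: black computer mouse, 100 x 58 x 26 mm; origin at its underside.

How it is judged:
By the outcome, as a careful person would: the job done as asked, in the order asked, and still so for the second after the job is handed in, with the robot touching nothing.
It also fails if it takes over 66 s, if anything falls off the work surface, if the arm or the gripper's body presses on something with over 40 N, if the wrist force passes 120 N, or if a joint passes its speed limit or range.

## Working session

There is one attempt and no reset: what is moved stays moved. The work goes in short steps, Python scripts to look and compute and a shell command to move; the robot and the scene stay as the last step left them, time stands still between calls to the robot, and variables do not carry over. Pictures are saved under pics/ and viewed, and the job is handed in when it is done.

```bash
ls; mkdir -p pics; cat > h.py <<'E'
import numpy as np, cv2
from scipy.spatial.transform import Rotation as R
from cell import arm
def K(name):
    p=arm.camera_params(name); return p, 200/np.tan(np.radians(p['fovy'])/2)
def pts(name,depth,mask=None):
    p,f=K(name)
    v,u=np.nonzero((depth>0)&(mask if mask is not None else True))
    d=depth[v,u]
    c=np.stack([(u-p['cx'])/f*d,(v-p['cy'])/f*d,d],1)
    Rm=R.from_rotvec(np.ravel(p['rvec'])).as_matrix()
    return (c-np.ravel(p['tvec']))@Rm,u,v
def proj(name,P):
    p,f=K(name); Rm=R.from_rotvec(np.ravel(p['rvec'])).as_matrix()
    c=np.atleast_2d(P)@Rm.T+np.ravel(p['tvec']); return np.stack([c[:,0]/c[:,2]*f+p['cx'],c[:,1]/c[:,2]*f+p['cy']],1)
def save(n,img): cv2.imwrite('pics/'+n+'.png',img[:,:,::-1])
E
python3 - <<'E'
from h import *
print(arm.observe())
for n in('scene','top','wrist'):
    i,d=arm.get_image(n); save(n+'0',i); np.savez('/tmp/%s0.npz'%n,i=i,d=d); print(n,arm.camera_params(n))
E
```

```text
pics
{'clock': 0.0, 'joints': array([-1.23258373,  0.43521206,  0.02496976,  1.57409313, -0.01161946,
        1.1339551 , -0.07510423]), 'dq': array([ 0.00032074, -0.00095341,  0.00158411, -0.00064623, -0.00104237,
       -0.00267785,  0.00061662]), 'joint_efforts': array([ 1.98145462e-04, -6.67833924e+01,  9.85514224e-01, -3.14460683e+01,
       -6.03449321e-02,  4.27435257e-02,  1.52960279e-04]), 'position': array([0.26650354, 0.56478532, 0.22595322]), 'ee_rot': array([-6.86908587e-01, -3.06535562e+00,  2.36741356e-03]), 'force': array([ 0.22109921, -0.12111439, -0.40840623]), 'ft_torque': array([ 0.01470919, -0.02824833, -0.0475188 ]), 'width': 0.9992098346960111}
scene {'fovy': 55.480611756164535, 'cx': 327.96439461543093, 'cy': 198.90471820071582, 'rvec': array([ 1.01951199,  2.50391977, -0.95350342]), 'tvec': array([ 0.41456251, -0.19522846,  1.35674351])}
top {'fovy': 56.23162277921284, 'cx': 315.00171642043404, 'cy': 203.20317915872116, 'rvec': array([ 2.16447293, -2.18630512,  0.07663016]), 'tvec': array([0.00842076, 0.62613636, 1.32210721])}
wrist {'fovy': 65.70646984690485, 'cx': 316.7193751914144, 'cy': 198.27500408970417, 'mount': array([[ 7.81308524e-04, -9.62526174e-01, -2.71187673e-01,
         7.29061390e-02],
       [ 9.99999695e-01,  7.56301989e-04,  1.96719215e-04,
         3.18217952e-04],
       [ 1.57523834e-05, -2.71187744e-01,  9.62526471e-01,
        -1.58884200e-01],
       [ 0.00000000e+00,  0.00000000e+00,  0.00000000e+00,
         1.00000000e+00]])}
```

View pics/scene0.png

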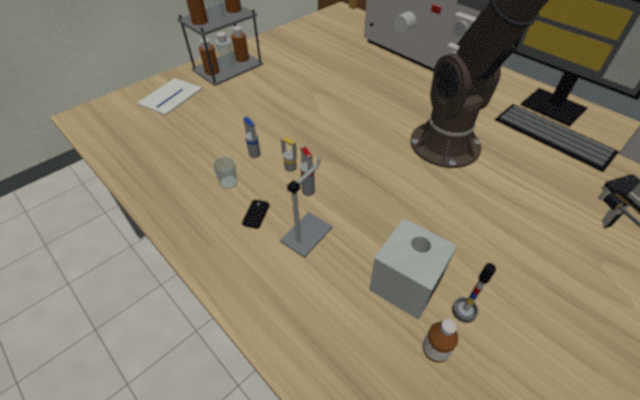

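View pics/top0.png

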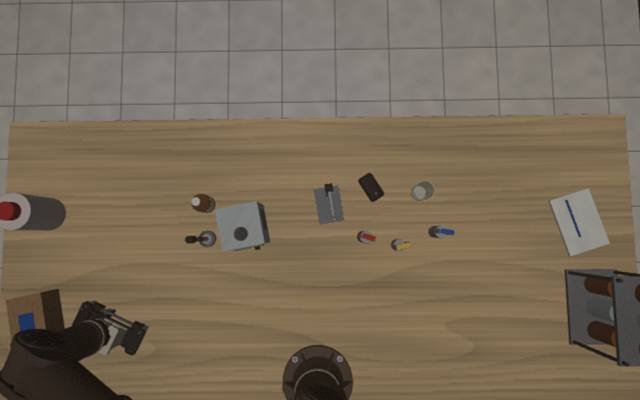

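The scene view shows the block (415,265), the rod in its dish (468,305), the bottle next to it, the hook stand (305,215), the red canister (307,170), yellow (289,155) and blue (251,138). The top view has the same things at: block (241,228), rod (207,238), stand (330,203), red (367,237), yellow (401,245), blue (441,232).

```bash
python3 - <<'E'
from h import *
np.set_printoptions(precision=4,suppress=True)
M={}
for n in('scene','top'):
    z=np.load(f'/tmp/{n}0.npz'); d=z['d']
    i,d=arm.get_image(n)
    for l in ['rod_center','dish','stand','can_short_center','can_medium_center','can_long_center','bottle','beaker','mouse','well_mouth','hook_seat']:
        m=arm.masks_of(n,l)
        for r in m[:1]:
            if 'pixels' not in r: print(l,r);continue
            P,u,v=pts(n,d,r['pixels'])
            print(n,l,round(r['conf'],2),np.round(r['rect']),len(P),'med',np.median(P,0),'min',np.percentile(P,3,axis=0),'max',np.percentile(P,97,axis=0))
            M[n+l]=r['pixels']
        if not m: print(n,l,'none')
np.savez('/tmp/m.npz',**M)
P,u,v=pts('top',d); s=(u>200)&(u<280)&(v>195)&(v<260)
b=s&(abs(P[:,2]-.15)<.006); print('block top',b.sum(),P[b].mean(0),P[b].min(0),P[b].max(0))
w=b*0
E
```

```text
scene rod_center 0.58 [477. 290.  38.  53.] 616 med [0.5095 0.3947 0.1218] min [0.4942 0.3805 0.013 ] max [0.5175 0.4064 0.2074]
scene dish 0.66 [464. 309.  31.  25.] 334 med [0.5115 0.3966 0.0164] min [0.4791 0.3666 0.004 ] max [0.5322 0.4209 0.0247]
scene stand 0.71 [303. 208.  51.  97.] 1740 med [ 0.6398 -0.04    0.0137] min [ 0.5571 -0.1052  0.0022] max [ 0.6843 -0.0009  0.2387]
scene can_short_center 0.83 [290. 153.  17.  35.] 433 med [ 0.4773 -0.2835  0.0615] min [ 0.4028 -0.3651  0.0017] max [ 0.4943 -0.2664  0.122 ]
scene can_medium_center 0.94 [251. 136.  12.  39.] 446 med [ 0.5246 -0.4121  0.0832] min [ 0.5075 -0.4486  0.0081] max [ 0.5396 -0.4011  0.147 ]
scene can_long_center 0.75 [307. 170.  12.  50.] 476 med [ 0.5115 -0.1575  0.1101] min [ 0.4952 -0.1907  0.0145] max [ 0.5253 -0.1441  0.1722]
scene bottle 0.68 [440. 340.  34.  44.] 1180 med [0.645  0.4017 0.0869] min [0.6164 0.3721 0.0104] max [0.6597 0.4281 0.1314]
scene beaker 0.89 [224. 174.  25.  30.] 570 med [ 0.6639 -0.3609  0.0592] min [ 0.6325 -0.4084  0.0111] max [ 0.6927 -0.3434  0.0855]
scene mouse 0.59 [255.
[... 1216 characters left out ...]
 21.] 386 med [0.6235 0.3855 0.0881] min [0.5984 0.3664 0.0009] max [0.6562 0.4438 0.1324]
top beaker 0.76 [423. 193.  23.  22.] 384 med [ 0.6665 -0.3859  0.0369] min [ 0.6323 -0.4071  0.0005] max [ 0.6939 -0.3451  0.0871]
top mouse 0.96 [373. 187.  22.  28.] 417 med [ 0.6827 -0.2008  0.0253] min [ 0.6394 -0.2365  0.0156] max [ 0.7246 -0.1648  0.0312]
top well_mouth 0.81 [241. 229.  54.  46.] 2049 med [0.5446 0.2395 0.15  ] min [0.4703 0.1711 0.0541] max [0.6123 0.3138 0.1548]
top hook_seat 0.67 [328. 202.  23.  38.] 861 med [ 0.6207 -0.0458  0.0135] min [ 0.5622 -0.0917  0.0074] max [ 0.6791 -0.0084  0.2395]
block top 1680 [0.5455 0.2471 0.1506] [0.4638 0.1671 0.1441] [0.6223 0.3269 0.1559]
```

```bash
python3 - <<'E'
from h import *
np.set_printoptions(precision=4,suppress=True)
M=np.load('/tmp/m.npz')
# well: unproject dark pixels on z=.15 plane
for n in('top','scene'):
    z=np.load(f'/tmp/{n}0.npz'); d=z['d'];i=z['i'].astype(int)
    p,f=K(n); Rm=R.from_rotvec(np.ravel(p['rvec'])).as_matrix(); C=-Rm.T@np.ravel(p['tvec'])
    def onplane(u,v,h):
        r=np.stack([(u-p['cx'])/f,(v-p['cy'])/f,np.ones(len(u))],1)@Rm
        return C+r*((h-C[2])/r[:,2])[:,None]
    print(n,'cam',C)
    P,u,v=pts(n,d)
    s=(np.abs(P[:,2]-.15)<.007)&(abs(P[:,0]-.545)<.1)&(abs(P[:,1]-.245)<.1)
    m=np.zeros(d.shape,np.uint8); m[v[s],u[s]]=1
    rect=cv2.minAreaRect(np.stack([P[s][:,0]*1000,P[s][:,1]*1000],1).astype(np.float32)); print('block',rect)
    g=i.sum(2)/3; 
    big=cv2.resize(z['i'],None,fx=1,fy=1)
    vv,uu=np.mgrid[0:400,0:640]; Q=onplane(uu.ravel(),vv.ravel(),.15)
    # inside block: dark
    b=cv2.boxPoints(rect)/1000; c=np.array(rect[0])/1000
    near=(np.hypot(Q[:,0]-c[0],Q[:,1]-c[1])<.055)
    gg=g.ravel(); med=np.median(gg[near]); lo=gg[near].min()
    dark=near&(gg<(med+lo)/2); print('dark',dark.sum(),'area-eq diam centroid',Q[dark].mean(0), Q[dark].min(0),Q[dark].max(0),cv2.minEnclosingCircle((Q[dark][:,:2]*1000).astype(np.float32)))
    for l in('short','medium','long'):
        H={'short':.12,'medium':.145,'long':.17}[l]
        mm=M[n+f'can_{l}_center']; P,u,v=pts(n,d,mm); s=abs(P[:,2]-H)<.008
        # colour-based on plane
        cx,cy=np.median(P[s][:,:2],0) if s.sum() else (0,0)
        near=(np.hypot(Q[:,0]-cx,Q[:,1]-cy)<.3)
        Qh=onplane(uu.ravel(),vv.ravel(),H)
        px=i.reshape(-1,3); sat=px.max(1)-px.min(1)
        near=(np.hypot(Qh[:,0]-cx,Qh[:,1]-cy)<.04)
        rr,gg2,bb=px.T
        col={'short':(rr>bb+60)&(gg2>bb+50),'medium':(bb>rr+30),'long':(rr>gg2+60)&(rr>bb+60)}[l]
        t=near&col; X=Qh[t][:,:2]; 
        for nm,X in(('depth',P[s][:,:2]),('col',X)):
            if len(X)<4: print(l,nm,len(X));continue
            e=X-X.mean(0); U,S,V=np.linalg.svd(e,full_matrices=False); print(l,nm,len(X),X.mean(0),'dir',V[0],'ang',np.degrees(np.arctan2(V[0][1],V[0][0])),'len',np.ptp(e@V[0]),np.ptp(e@V[1]))
    P,u,v=pts(n,d,M[n+'stand']); s=(P[:,2]>.2)
    X=P[s][:,:2]; e=X-X.mean(0); U,S,V=np.linalg.svd(e,full_matrices=False); a=e@V[0];print('hook',len(X),X.mean(0),V[0],a.min(),a.max(),X.min(0),X.max(0),P[s][:,2].max())
    s=(abs(P[:,2]-.012)<.005); print('base',cv2.minAreaRect((P[s][:,:2]*1000).astype(np.float32)))
    P,u,v=pts(n,d,M[n+'rod_center']); s=(P[:,2]>.19); print('rodtop',s.sum(),P[s].mean(0))
z=np.load('/tmp/top0.npz')['i']; save('topz',cv2.resize(z[150:270,170:470],(780,312),interpolation=cv2.INTER_CUBIC))
z=np.load('/tmp/scene0.npz')['i']; save('scenez',cv2.resize(z[110:260,200:360],(800,750)[:1]+(562,) if 0 else (640,600),interpolation=cv2.INTER_CUBIC))
E
```

```text
top cam [ 0.5177 -0.011   1.3682]
block ((544.0045166015625, 247.45950317382812), (140.29635620117188, 141.22561645507812), 10.71870231628418)
dark 149 area-eq diam centroid [0.5202 0.2442 0.15  ] [0.4988 0.2229 0.15  ] [0.541  0.2653 0.15  ] ((520.2970581054688, 244.3974151611328), 22.191526412963867)
short depth 76 [ 0.474 -0.29 ] dir [ 0.2235 -0.9747] ang -77.08485874553334 len 0.04967119162856244 0.016168511231884893
short col 51 [ 0.475  -0.2898] dir [ 0.2473 -0.9689] ang -75.68273370091461 len 0.04278741521225567 0.014338543109067493
medium depth 66 [ 0.5201 -0.4229] dir [-0.1426 -0.9898] ang -98.19675322818061 len 0.04699435032817231 0.01537541714895966
medium col 60 [ 0.5204 -0.425 ] dir [-0.1231 -0.9924] ang -97.07384784187765 len 0.042614277461293426 0.014012767478296835
long depth 73 [ 0.5058 -0.167 ] dir [0.2799 0.96  ] ang 73.74584697857279 len 0.04697502731264862 0.01578149477866462
long col 51 [ 0.5058 -0.1674] dir [-0.2888 -0.9574] ang -106.78619592478559 len 0.039186863609075515 0.013103484752979826
hook 163 [ 0.6233 -0.0476] [-0.9879 -0.1548] -0.04537485181581072 0.
[... 812 characters left out ...]
9] ang 84.80782650049466 len 0.05089077620072054 0.015237396354418915
medium col 49 [ 0.5219 -0.4216] dir [0.2156 0.9765] ang 77.55200359436165 len 0.049909575949117546 0.016684970953208
long depth 85 [ 0.5072 -0.1661] dir [-0.2969 -0.9549] ang -107.26887249333713 len 0.05055505635760538 0.01654461649336791
long col 43 [ 0.5053 -0.167 ] dir [0.2742 0.9617] ang 74.08344508880555 len 0.03479279070189603 0.0149569501605
hook 289 [ 0.6326 -0.0434] [0.9851 0.1717] -0.07261255661709903 0.03737866083018883 [ 0.5607 -0.0599] [ 0.6707 -0.0284] 0.2507064294965686
base ((623.2284545898438, -48.18479919433594), (131.17080688476562, 92.11651611328125), 9.515686988830566)
rodtop 139 [0.5069 0.3948 0.203 ]
```

View pics/topz.png

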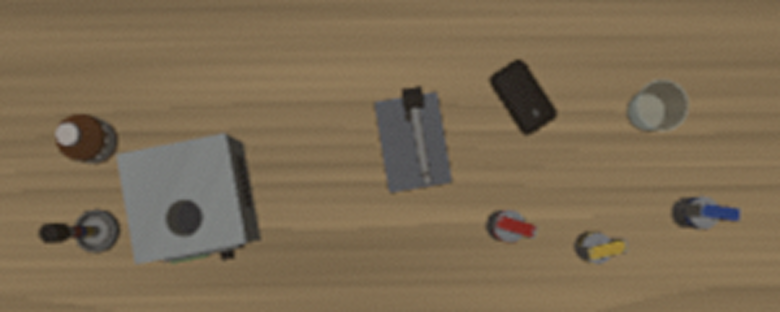

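View pics/scenez.png

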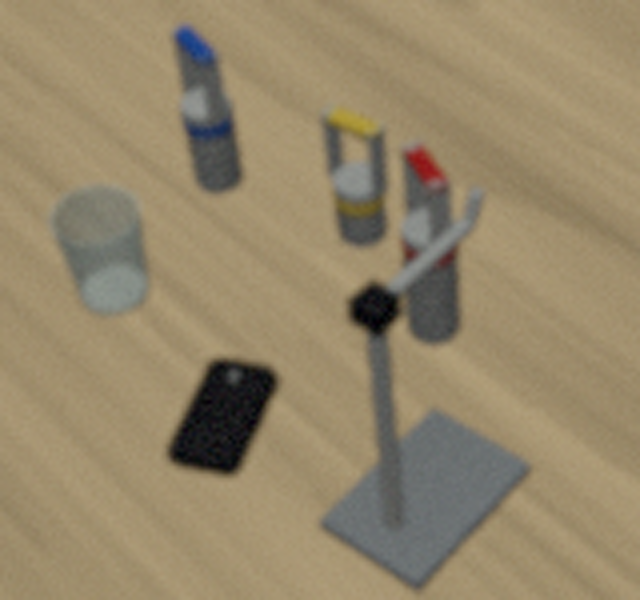

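```bash
cat >> h.py <<'E'
def rel(t,yaw=None):
    s=arm.observe(); Rm=R.from_rotvec(s['ee_rot']).as_matrix(); p=s['position']
    yw=np.degrees(np.arctan2(Rm[1,1],Rm[0,1]))
    print('t',round(s['clock'],2),'pos',np.round(p,4),'yaw_y',round(yw,1),'tilt z',np.round(Rm[:,2],4),'F',np.round(s['force'],1),'w',round(s['width']*.0918,4))
    if t is not None: print(' shift tool mm',np.round(Rm.T@(np.array(t)-p)*1000,1))
    if yaw is not None:
        d=(yaw-yw+180)%360-180; print(' turn about tool z deg',-d)
        # shift if turn is done first
        
E
python3 - <<'E'
from h import *
rel([.506,.392,.29],64.7)
E
```

```text
t 1.35 pos [0.2667 0.5653 0.2267] yaw_y 64.7 tilt z [ 0.  0. -1.] F [ 0.  -0.3  0.4] w 0.0921
 shift tool mm [-290.4  -54.6  -63.3]
 turn about tool z deg 0.0392917193116773
```

```bash
python3 -m pendant '[[[-10,0,-40],[0,0,0],0.0918]]' 2>&1 | tail -3; python3 -c "
from h import *; rel([.506,.392,.29])"
```

```text
ee_rot: [-0.682, -3.064, 0.015]
force: [1.2, 0.3, 0.5]
width: 0.995
t 1.48 pos [0.278  0.557  0.2835] yaw_y 64.9 tilt z [-0.0044 -0.0085 -1.    ] F [1.2 0.3 0.5] w 0.0914
 shift tool mm [-276.5  -52.7   -6.1]
```

I typed millimetres where the rows take metres. The row was clamped to 62.5 mm in a safe direction (up). I'll use metres from here.

```bash
python3 -m pendant '[[[-0.045,-0.009,0],[0,0,0],0.0918],[[-0.045,-0.009,0],[0,0,0],0.0918],[[-0.045,-0.009,0],[0,0,0],0.0918],[[-0.045,-0.009,0],[0,0,0],0.0918],[[-0.045,-0.009,0],[0,0,0],0.0918],[[-0.045,-0.008,0],[0,0,0],0.0918],[[0,0,0],[0,0,0],0.0918]]' | tail -3; python3 - <<'E'
from h import *
rel([.506,.392,.29])
i,d=arm.get_image('wrist'); save('w1',i)
i,d=arm.get_image('top'); save('t1',cv2.resize(i[150:290,130:330],None,fx=4,fy=4,interpolation=cv2.INTER_CUBIC))
E
```

```text
ee_rot: [0.697, 3.061, -0.002]
force: [-0.3, 1.1, -0.4]
width: 1.002
t 2.35 pos [0.5058 0.3916 0.2873] yaw_y 64.3 tilt z [ 0.0019 -0.0019 -1.    ] F [-0.3  1.1 -0.4] w 0.092
 shift tool mm [-0.   0.5 -2.7]
```

View pics/w1.png

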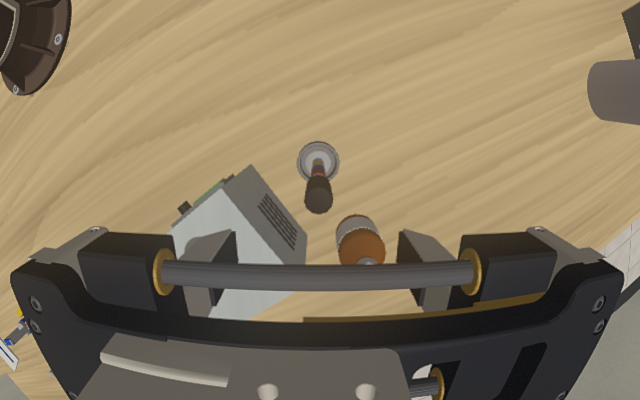

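The wrist view shows the rod's black grip with its top near (319,196) and the dish near (318,161), centred between the open fingers.

```bash
cat >> h.py <<'E'
def wray(u,v,z,s=None):
    s=s or arm.observe(); p,f=K('wrist'); M=p['mount']
    x,y=u-p['cx'],v-p['cy']; r=np.hypot(x,y); th=r/f
    c=np.array([x/r*np.sin(th),y/r*np.sin(th),np.cos(th)]) if r>0 else np.array([0,0,1.])
    Rm=R.from_rotvec(s['ee_rot']).as_matrix()
    o=s['position']+Rm@M[:3,3]; dv=Rm@M[:3,:3]@c
    return o+dv*(z-o[2])/dv[2]
E
python3 - <<'E'
from h import *
np.set_printoptions(precision=4,suppress=True)
i=cv2.imread('pics/w1.png'); cv2.imwrite('pics/w1z.png',cv2.resize(i[130:270,270:400],None,fx=4,fy=4,interpolation=cv2.INTER_CUBIC))
for u,v,z in((319,202,.206),(319,196,.206),(318,161,.022)): print(u,v,wray(u,v,z))
# predicted pixel for checks: depth
i2,d=arm.get_image('wrist'); p,f=K('wrist'); M=p['mount']; s=arm.observe(); Rm=R.from_rotvec(s['ee_rot']).as_matrix()
v,u=np.mgrid[150:225,290:345]; u=u.ravel();v=v.ravel()
x=u-p['cx'];y=v-p['cy'];r=np.hypot(x,y)+1e-9;th=r/f;D=d[v,u]
c=np.stack([x/r*np.tan(th)*D,y/r*np.tan(th)*D,D],1)
W=(c@M[:3,:3].T+M[:3,3])@Rm.T+s['position']
t=(W[:,2]>.2)&(W[:,2]<.215); print('rodtop',t.sum(),W[t].mean(0),W[t].min(0),W[t].max(0), u[t].mean(),v[t].mean())
t=(W[:,2]>.017)&(W[:,2]<.03); print('rim',t.sum(),(W[t].min(0)+W[t].max(0))/2)
E
```

```text
319 202 [0.501  0.3984 0.206 ]
319 196 [0.4965 0.4005 0.206 ]
318 161 [0.4966 0.4004 0.022 ]
rodtop 658 [0.5017 0.3958 0.2065] [0.4908 0.3837 0.2   ] [0.5142 0.4071 0.2089] 315.8085106382979 205.51215805471125
rim 620 [0.5344 0.3745 0.0218]
```

View pics/w1z.png

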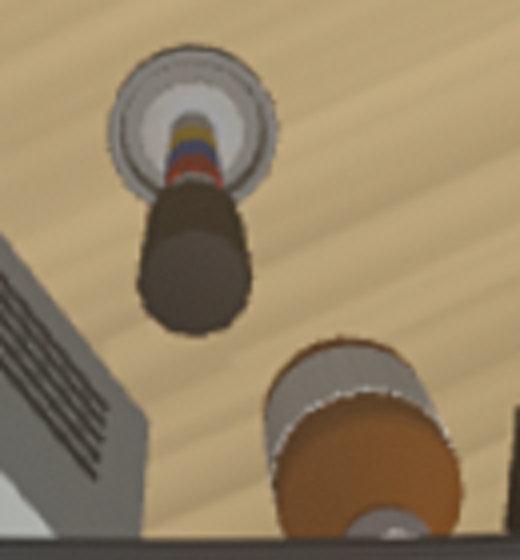

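```bash
python3 -c "
from h import *; rel([.502,.395,.164])"
```

```text
t 2.5 pos [0.5012 0.3964 0.2873] yaw_y 64.8 tilt z [-7.e-04  5.e-04 -1.e+00] F [ 0.2  1.2 -0.8] w 0.0917
 shift tool mm [ -1.4  -0.9 123.3]
```

```bash
python3 -m pendant '[[[-0.003,-0.001,0.02],[0,0,0],0.0918],[[0,0,0.035],[0,0,0],0.0918],[[0,0,0.04],[0,0,0],0.0918],[[0,0,0.028],[0,0,0],0.0918],[[0,0,0],[0,0,0],0.0918],[[0,0,0],[0,0,0],0.0918]]' | tail -3; python3 - <<'E'
from h import *
rel([.5035,.394,.164])
i,d=arm.get_image('wrist'); save('w2',i)
rel(None)
E
```

```text
ee_rot: [0.685, 3.065, 0.002]
force: [0.8, 0.8, -0.4]
width: 0.999
t 3.25 pos [0.5042 0.3947 0.1657] yaw_y 64.8 tilt z [ 0.001   0.0013 -1.    ] F [ 0.8  0.8 -0.4] w 0.0917
 shift tool mm [ 0.3 -0.9  1.7]
t 3.3 pos [0.5046 0.3946 0.1661] yaw_y 64.8 tilt z [ 0.0018  0.0019 -1.    ] F [-0.1 -0.2  0.3] w 0.0918
```

View pics/w2.png

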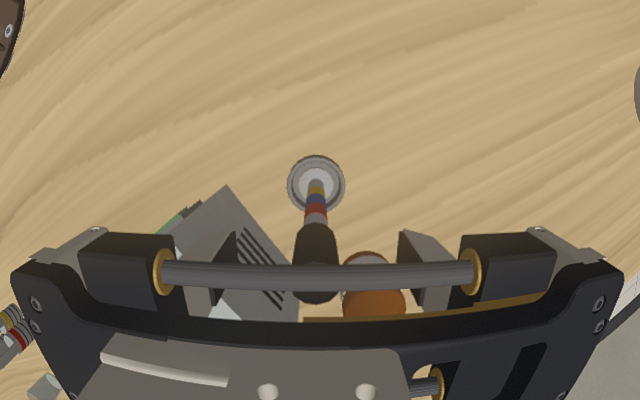

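The rod's grip is between the fingers, centred at column 316, and its zones and the dish show at (316,185). I'll close on it.

```bash
python3 -m pendant '[[[0,0,0],[0,0,0],0.01],[[0,0,0],[0,0,0],0.01],[[0,0,0],[0,0,0],0.01],[[0,0,0],[0,0,0],0.01],[[0,0,0],[0,0,0],0.01],[[0,0,0],[0,0,0],0.01]]' 30 | tail -3; python3 -c "
from h import *; rel([.5195,.2445,.35])"
```

```text
ee_rot: [-0.687, -3.065, 0.0]
force: [-0.2, -0.5, -0.7]
width: 0.399
t 4.05 pos [0.5042 0.3934 0.1643] yaw_y 64.7 tilt z [-1.e-04 -1.e-04 -1.e+00] F [-0.2 -0.5 -0.7] w 0.0366
 shift tool mm [ -77.4 -128.2 -185.7]
```

```bash
python3 -m pendant '[[[0,0,0],[0,0,0],0.01],[[0,0,0],[0,0,0],0.01],[[0,0,0],[0,0,0],0.01]]' | tail -3; python3 -c "
from h import *; rel([.5195,.2445,.35])"
```

```text
ee_rot: [0.687, 3.066, 0.0]
force: [0.1, 0.2, -0.6]
width: 0.262
t 4.42 pos [0.5043 0.3935 0.1644] yaw_y 64.7 tilt z [ 1.e-04  1.e-04 -1.e+00] F [ 0.1  0.2 -0.6] w 0.0241
 shift tool mm [ -77.4 -128.3 -185.7]
```

Width is 24 mm, the grip's diameter. Lifting so the foot clears the block top.

```bash
python3 -m pendant '[[[0,0,-0.015],[0,0,0],0.01],[[0,0,-0.03],[0,0,0],0.01],[[0,0,-0.045],[0,0,0],0.01],[[0,0,-0.045],[0,0,0],0.01],[[0,0,-0.037],[0,0,0],0.01],[[-0.012,-0.02,0],[0,0,0],0.01],[[-0.022,-0.036,0],[0,0,0],0.01],[[-0.022,-0.036,0],[0,0,0],0.01],[[-0.015,-0.025,0],[0,0,0],0.01],[[-0.006,-0.011,0],[0,0,0],0.01]]' | tail -3;  python3 -m pendant '[[[0,0,0],[0,0,0],0.01],[[0,0,0],[0,0,0],0.01]]' | tail -3; python3 - <<'E'
from h import *
rel([.5195,.2445,.336])
for n in('top','scene','wrist'):
    i,d=arm.get_image(n); np.savez(f'/tmp/{n}3.npz',i=i,d=d)
    if n=='top': save('t3',cv2.resize(i[170:270,180:300],(720,600),interpolation=cv2.INTER_CUBIC))
    if n=='scene': save('s3',cv2.resize(i[150:330,330:530],(660,594),interpolation=cv2.INTER_CUBIC))
    if n=='wrist': save('w3',i)
rel(None)
E
```

```text
ee_rot: [-0.692, -3.064, 0.002]
force: [0.1, 0.0, -2.6]
width: 0.257
ee_rot: [-0.684, -3.066, -0.001]
force: [0.5, 0.2, -2.2]
width: 0.261
t 5.92 pos [0.5187 0.2463 0.3361] yaw_y 64.8 tilt z [-6.e-04  5.e-04 -1.e+00] F [ 0.5  0.2 -2.2] w 0.024
 shift tool mm [-1.5 -1.3  0.1]
t 6.08 pos [0.5189 0.2461 0.3361] yaw_y 64.8 tilt z [-4.e-04  2.e-04 -1.e+00] F [-0.8  0.3 -2.2] w 0.0232
```

View pics/s3.png

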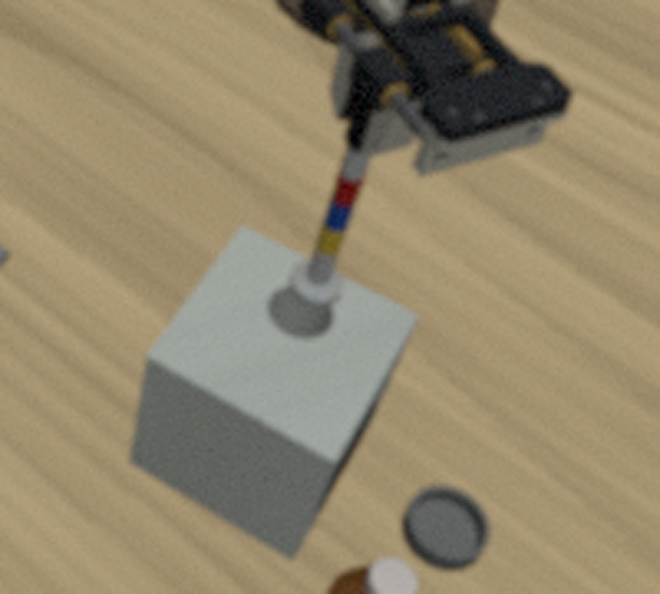

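View pics/w3.png

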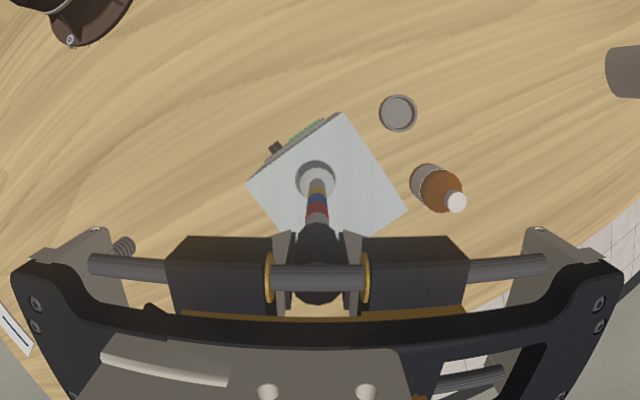

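```bash
cat >> h.py <<'E'
def wproj(P,s):
    p,f=K('wrist'); M=p['mount']; Rm=R.from_rotvec(s['ee_rot']).as_matrix()
    c=((np.atleast_2d(P)-s['position'])@Rm-M[:3,3])@M[:3,:3]
    r=np.hypot(c[:,0],c[:,1]); th=np.arctan2(r,c[:,2])
    return np.stack([c[:,0]/r*th*f+p['cx'],c[:,1]/r*th*f+p['cy']],1)
def ring(x,y,z,rad):
    a=np.linspace(0,2*np.pi,60); return np.stack([x+rad*np.cos(a),y+rad*np.sin(a),0*a+z],1)
def overlay(img,polys,box,sc,name):
    u0,u1,v0,v1=box
    o=cv2.resize(img[v0:v1,u0:u1],None,fx=sc,fy=sc,interpolation=cv2.INTER_CUBIC)[:,:,::-1].copy()
    for P,c in polys: cv2.polylines(o,[np.int32(((P-[u0,v0]+.5)*sc-.5)*16)],True,c,1,cv2.LINE_AA,4)
    cv2.imwrite('pics/'+name+'.png',o)
E
python3 - <<'E'
from h import *
s=arm.observe()
c=[(ring(.5195,.2445,.15,.023),(0,255,0)),(ring(.5189,.2461,.178,.018),(0,0,255)),(ring(.5189,.2461,.188,.018),(255,0,255))]
i=np.load('/tmp/scene3.npz')['i']; overlay(i,[(proj('scene',P),k) for P,k in c],(390,450,210,265),10,'o3s')
i=np.load('/tmp/wrist3.npz')['i']; overlay(i,[(wproj(P,s),k) for P,k in c],(280,355,145,205),10,'o3w')
E
```

```text
(no output)
```

View pics/o3s.png

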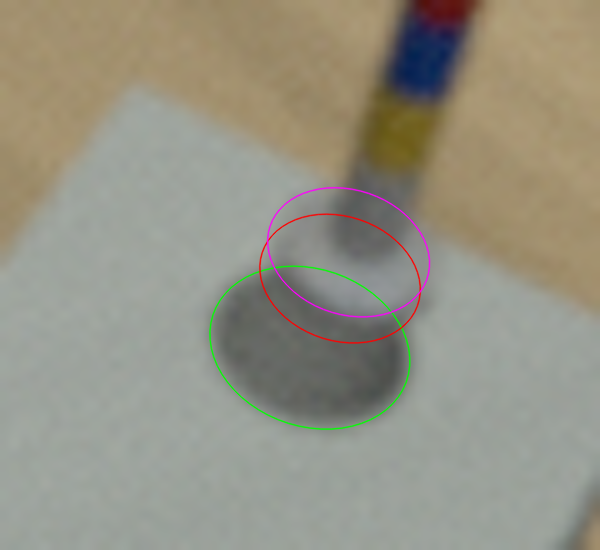

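View pics/o3w.png

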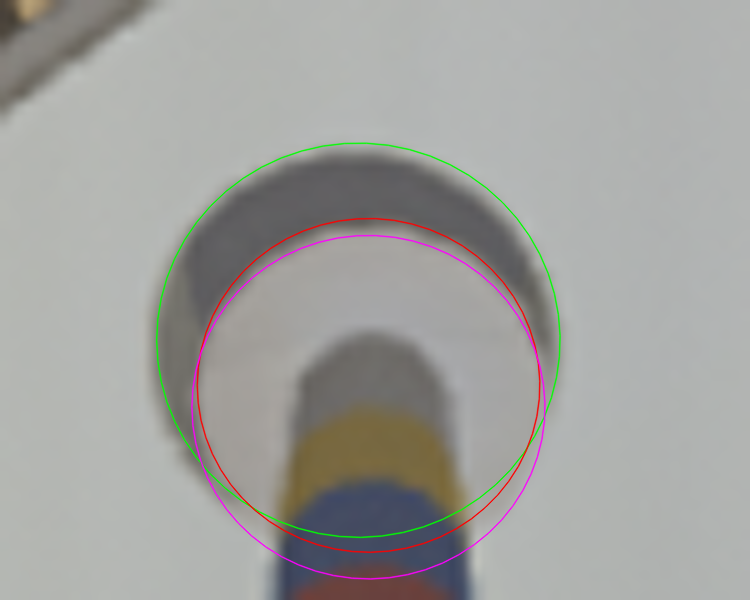

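```bash
python3 -m pendant '[[[-0.0016,-0.0018,0.005],[0,0,0],0.01],[[0,0,0.01],[0,0,0],0.01],[[0,0,0.008],[0,0,0],0.01],[[0,0,0.006],[0,0,0],0.01],[[0,0,0.006],[0,0,0],0.01],[[0,0,0],[0,0,0],0.01]]' | tail -3;  python3 - <<'E'
from h import *
rel([.5197,.2437,.3])
s=arm.observe();i,d=arm.get_image('wrist'); overlay(i,[(wproj(ring(.5198,.2435,.15,.023),s),(0,255,0))],(280,355,145,215),8,'o4w')
E
```

```text
ee_rot: [-0.687, -3.065, 0.001]
force: [0.1, 0.6, -2.6]
width: 0.256
t 6.83 pos [0.5197 0.2424 0.3009] yaw_y 64.7 tilt z [-7.e-04 -4.e-04 -1.e+00] F [ 0.1  0.6 -2.6] w 0.0235
 shift tool mm [0.6 1.1 0.9]
```

View pics/o4w.png

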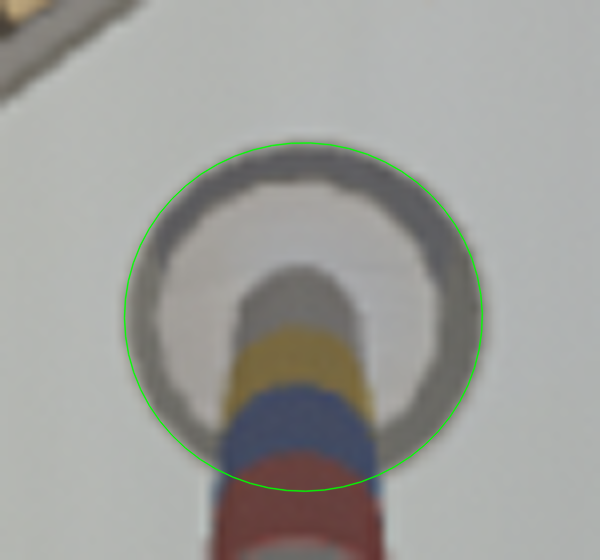

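The foot is in the mouth with a clear gap all round (well circle 125–483 in the zoom, foot 155–440). Lowering in steps and watching the force.

```bash
python3 -m pendant '[[[0.0004,0.0008,0.012],[0,0,0],0.01],[[0,0,0.016],[0,0,0],0.01],[[0,0,0.012],[0,0,0],0.01],[[0,0,0.006],[0,0,0],0.01],[[0,0,0.003],[0,0,0],0.01],[[0,0,0.0],[0,0,0],0.01]]' | tail -3;  python3 -c "
from h import *
rel([.5197,.2437,.248])"; python3 -m pendant '[[[0,0,0.003],[0,0,0],0.01],[[0,0,0.003],[0,0,0],0.01],[[0,0,0],[0,0,0],0.01]]' | tail -3;  python3 -c "
from h import *
rel([.5197,.2437,.248])"
```

```text
ee_rot: [0.687, 3.065, 0.0]
force: [0.0, 0.0, -0.9]
width: 0.255
t 7.62 pos [0.52   0.2434 0.2524] yaw_y 64.7 tilt z [ 2.e-04  1.e-04 -1.e+00] F [ 0.   0.  -0.9] w 0.0234
 shift tool mm [0.4 0.1 4.4]
ee_rot: [0.687, 3.064, 0.002]
force: [-0.1, 0.4, 4.4]
width: 0.259
t 8.0 pos [0.5204 0.2435 0.2473] yaw_y 64.7 tilt z [ 1.3e-03  8.0e-04 -1.0e+00] F [-0.1  0.4  4.4] w 0.0238
 shift tool mm [ 0.7 -0.1 -0.7]
```

```bash
python3 -m pendant '[[[0,0,0.001],[0,0,0],0.01],[[0,0,0],[0,0,0],0.01]]' | tail -3;  python3 - <<'E'
from h import *
rel(None)
i,d=arm.get_image('scene'); save('s5',cv2.resize(i[150:330,330:530],(660,594),interpolation=cv2.INTER_CUBIC))
E
```

```text
ee_rot: [0.687, 3.063, 0.003]
force: [-1.6, -1.1, 11.6]
width: 0.253
t 8.25 pos [0.5207 0.2437 0.2472] yaw_y 64.7 tilt z [ 0.0025  0.0015 -1.    ] F [-1.6 -1.1 11.6] w 0.0233
```

View pics/s5.png

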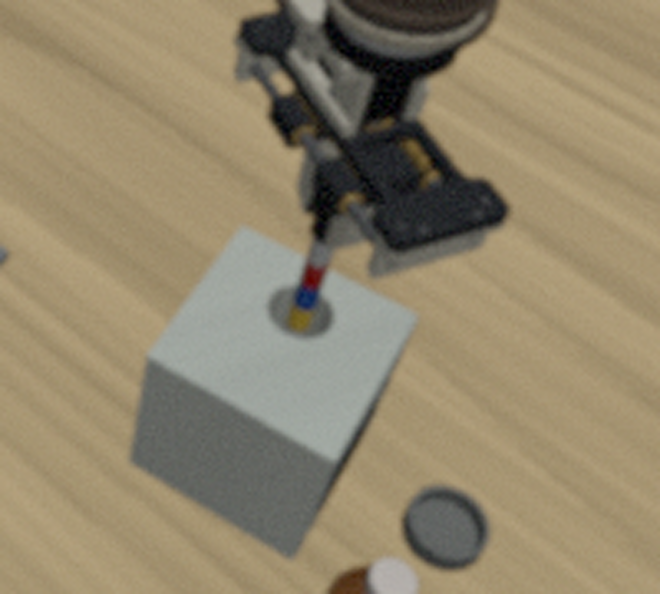

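It made rigid contact at the height expected for 60 mm, pressing up to 11.6 N with no further give. Yellow is at the rim, at (300,318) in the zoom, with blue and red above it. Next I ease off, release and rise.

```bash
python3 -m pendant '[[[0,0,-0.0016],[0,0,0],0.01],[[0,0,0],[0,0,0],0.01]]' | grep -A1 force; python3 -m pendant '[[[0,0,0],[0,0,0],0.06],[[0,0,0],[0,0,0],0.06],[[0,0,0],[0,0,0],0.06],[[0,0,0],[0,0,0],0.06],[[0,0,-0.01],[0,0,0],0.06],[[0,0,-0.04],[0,0,0],0.06],[[0,0,-0.05],[0,0,0],0.06],[[0,0,-0.04],[0,0,0],0.06],[[0,0,0],[0,0,0],0.06]]' | tail -3;  python3 - <<'E'
from h import *
rel([.4745,-.2885,.35],-76)
i,d=arm.get_image('scene'); save('s6',cv2.resize(i[150:330,330:530],(660,594),interpolation=cv2.INTER_CUBIC))
i,d=arm.get_image('wrist'); save('w6',i)
E
```

```text
force: [-0.6, 0.5, 1.7]
width: 0.257
ee_rot: [0.686, 3.061, 0.007]
force: [0.5, -0.4, 0.5]
width: 0.652
t 9.68 pos [0.5212 0.2439 0.3911] yaw_y 64.7 tilt z [ 0.0059  0.0035 -1.    ] F [ 0.5 -0.4  0.5] w 0.0598
 shift tool mm [-184.9 -501.7   39. ]
 turn about tool z deg 140.73145930501403
```

View pics/s6.png

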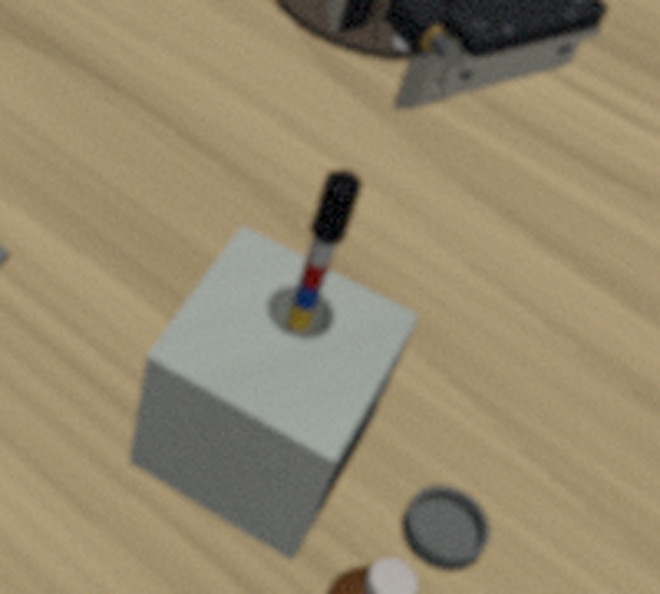

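View pics/w6.png

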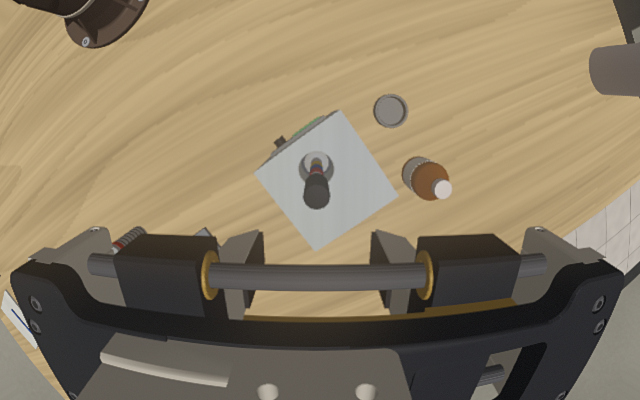

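The rod stands free and upright in the well: its grip top is at (341,180) in the scene zoom and the foot is concentric in the mouth. Now to the short (yellow) canister.

```bash
python3 -m pendant '[[[-0.0185,-0.05,0.004],[0,0,0],0.09],[[-0.0185,-0.05,0.004],[0,0,0],0.09],[[-0.0185,-0.05,0.004],[0,0,0],0.09],[[-0.0185,-0.05,0.004],[0,0,0],0.09],[[-0.0185,-0.05,0.004],[0,0,0],0.09],[[-0.0185,-0.05,0.004],[0,0,0],0.09],[[-0.0185,-0.05,0.004],[0,0,0],0.09],[[-0.0185,-0.05,0.004],[0,0,0],0.09],[[-0.0185,-0.05,0.004],[0,0,0],0.09],[[-0.0185,-0.05,0.004],[0,0,0],0.09]]' | tail -3; python3 -m pendant '[[[0,0,0],[0,0,10.5],0.09],[[0,0,0],[0,0,10.5],0.09],[[0,0,0],[0,0,10.5],0.09],[[0,0,0],[0,0,10.5],0.09],[[0,0,0],[0,0,10.5],0.09],[[0,0,0],[0,0,10.5],0.09],[[0,0,0],[0,0,10.5],0.09],[[0,0,0],[0,0,10.5],0.09],[[0,0,0],[0,0,10.5],0.09],[[0,0,0],[0,0,10.5],0.09]]' | tail -3; python3 -m pendant '[[[0,0,0],[0,0,10],0.09],[[0,0,0],[0,0,10],0.09],[[0,0,0],[0,0,10],0.09],[[0,0,0],[0,0,5.5],0.09],[[0,0,0],[0,0,0],0.09],[[0,0,0],[0,0,0],0.09]]' | tail -3;  python3 - <<'E'
from h import *
rel([.4745,-.2885,.30],-76)
s=arm.observe();i,d=arm.get_image('wrist'); save('w7',i)
np.savez('/tmp/w7.npz',i=i,d=d,p=s['position'],r=s['ee_rot'])
E
```

```text
ee_rot: [-0.686, -3.064, -0.001]
force: [-0.5, 0.8, -0.1]
width: 0.981
ee_rot: [-2.853, -1.312, 0.002]
force: [0.1, -0.1, -0.6]
width: 0.985
ee_rot: [-3.116, -0.393, 0.001]
force: [0.1, 1.0, 0.2]
width: 0.986
t 13.03 pos [ 0.4736 -0.2875  0.3464] yaw_y -75.6 tilt z [-9.e-04  4.e-04 -1.e+00] F [0.1 1.  0.2] w 0.0905
 shift tool mm [ 0.7  1.2 46.4]
 turn about tool z deg 0.3643930491687115
```

View pics/w7.png

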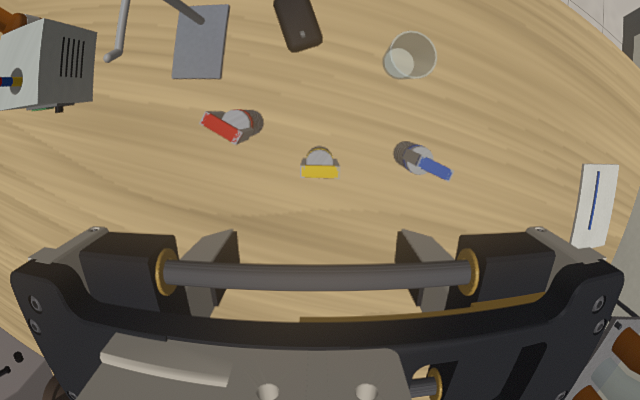

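```bash
python3 - <<'E'
from h import *
np.set_printoptions(precision=4,suppress=True)
z=np.load('/tmp/w7.npz'); s=dict(position=z['p'],ee_rot=z['r'])
i=z['i'].astype(int); r,g,b=i[...,0],i[...,1],i[...,2]
m=(r>b+90)&(g>b+70)&(np.mgrid[0:400,0:640][0]<190)&(np.mgrid[0:400,0:640][0]>150)&(abs(np.mgrid[0:400,0:640][1]-320)<30)
rc=cv2.minAreaRect(np.argwhere(m)[:,::-1].astype(np.float32)); print(m.sum(),rc)
X=np.argwhere(m)[:,::-1]
W=np.array([wray(u,v,.12,s) for u,v in X]); e=W-W.mean(0); V=np.linalg.svd(e)[2] if len(W)<800 else np.linalg.svd(e[::2])[2]
print('mean',W.mean(0),'ang',np.degrees(np.arctan2(V[0][1],V[0][0])),np.ptp(e@V[0]),np.ptp(e@V[1]))
save('w7z',cv2.resize(z['i'][130:200,280:360],None,fx=8,fy=8,interpolation=cv2.INTER_CUBIC))
E
```

```text
413 ((319.5, 171.0), (12.0, 35.0), 90.0)
mean [ 0.4741 -0.2906  0.12  ] ang 103.30898373150161 0.04456158793475956 0.0155380955798937
```

View pics/w7z.png

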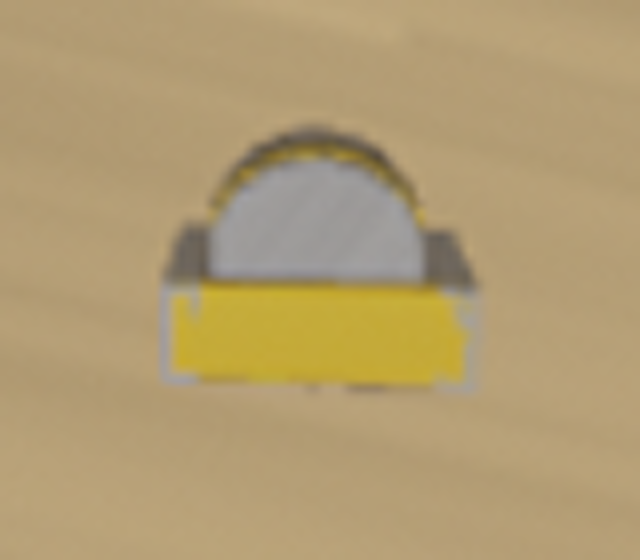

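The bar is centred at (319,171), parallel to the jaw axis, and maps to (0.474, -0.290). Going down to the straps.

```bash
python3 -c "
from h import *
rel([.4741,-.290,.081],-76)"; python3 -m pendant '[[[0,0.0022,0.04],[0,0,0.4],0.09],[[0,0,0.06],[0,0,0],0.09],[[0,0,0.06],[0,0,0],0.09],[[0,0,0.06],[0,0,0],0.09],[[0,0,0.03],[0,0,0],0.09],[[0,0,0.0155],[0,0,0],0.09],[[0,0,0],[0,0,0],0.09],[[0,0,0],[0,0,0],0.09]]' | tail -3;  python3 - <<'E'
from h import *
rel([.4741,-.290,.081],-76)
i,d=arm.get_image('wrist'); save('w8',i)
E
```

```text
t 13.07 pos [ 0.4736 -0.2876  0.3466] yaw_y -75.7 tilt z [-6.e-04  4.e-04 -1.e+00] F [ 0.5 -0.6  0.1] w 0.0898
 shift tool mm [ -0.    2.6 265.6]
 turn about tool z deg 0.33951009998611426
ee_rot: [3.118, 0.379, 0.003]
force: [-0.1, -0.2, -0.5]
width: 0.981
t 14.07 pos [ 0.4752 -0.2905  0.0828] yaw_y -76.1 tilt z [ 1.9e-03 -8.0e-04 -1.0e+00] F [-0.1 -0.2 -0.5] w 0.09
 shift tool mm [-1.  -0.7  1.8]
 turn about tool z deg -0.14559595525832947
```

View pics/w8.png

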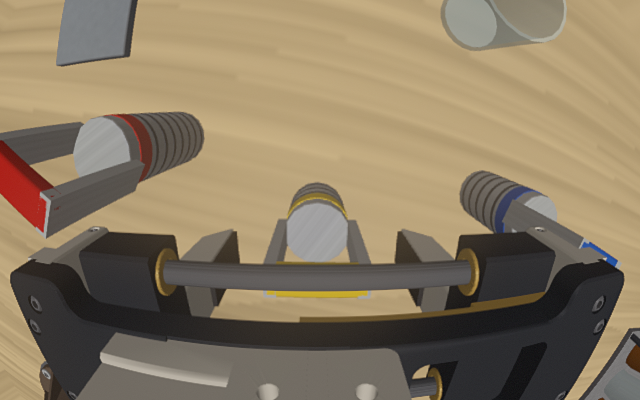

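The fingers straddle the yellow loop (straps at columns 270 and 365). The red canister's bar is close to the gripper body on the left, but there is no contact force. Closing.

```bash
python3 -m pendant '[[[-0.001,0,0],[0,0,0],0.03],[[0,0,0],[0,0,0],0.03],[[0,0,0],[0,0,0],0.03],[[0,0,0],[0,0,0],0.03],[[0,0,0],[0,0,0],0.03],[[0,0,0],[0,0,0],0.03]]' 30 | tail -3;  python3 - <<'E'
from h import *
rel([.4741,-.290,.081],-76)
for n in('top','scene'):
    i,d=arm.get_image(n); save(n+'9',cv2.resize(i[110:260,200:400] if n=='scene' else i[170:280,340:500],(720,540) if n=='scene' else (720,495),interpolation=cv2.INTER_CUBIC))
E
```

```text
ee_rot: [3.119, 0.378, -0.0]
force: [-0.1, 0.2, 0.7]
width: 0.545
t 14.88 pos [ 0.4734 -0.2901  0.0814] yaw_y -76.2 tilt z [-0. -0. -1.] F [-0.1  0.2  0.7] w 0.05
 shift tool mm [0.7 0.  0.4]
 turn about tool z deg -0.16084955485388264
```

View pics/scene9.png

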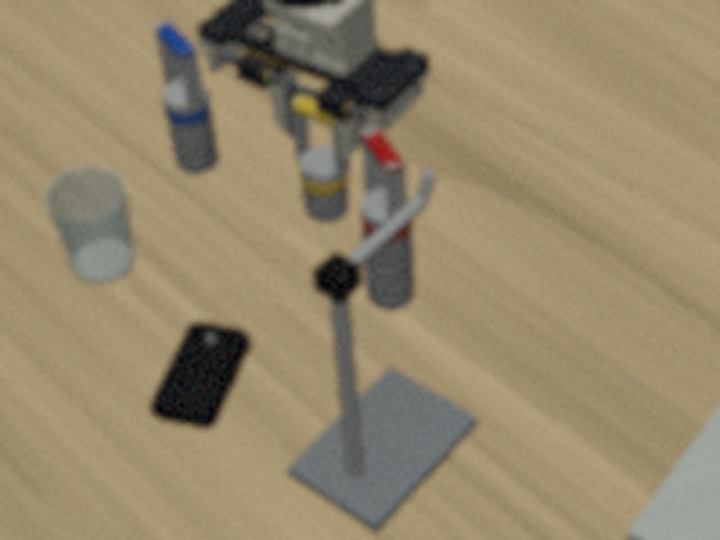

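View pics/top9.png

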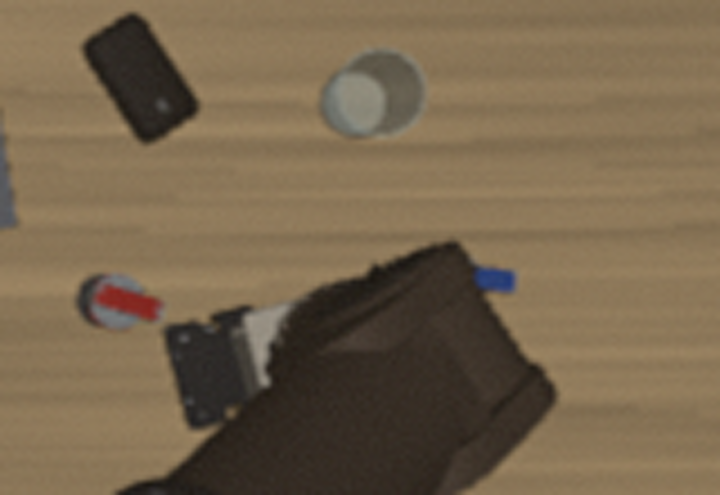

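Width is 50 mm, gripped over both straps, and the red canister is untouched. Lift to clear it, then turn to the hook's yaw.

```bash
python3 -m pendant '[[[0,0,-0.01],[0,0,0],0.03],[[0,0,-0.025],[0,0,0],0.03],[[0,0,-0.045],[0,0,0],0.03],[[0,0,-0.05],[0,0,0],0.03],[[0,0,-0.05],[0,0,0],0.03],[[0,0,-0.03],[0,0,2],0.03],[[0,0,0],[0,0,2.6],0.03],[[0,0,0],[0,0,0],0.03],[[0,0,0],[0,0,0],0.03]]' | tail -3;  python3 - <<'E'
from h import *
rel([.601-.085*.987,-.0512-.085*.16,.291],-80.8)
i,d=arm.get_image('wrist'); save('w10',i)
E
```

```text
ee_rot: [-3.131, -0.254, 0.001]
force: [0.3, -0.1, -1.7]
width: 0.541
t 16.1 pos [ 0.4731 -0.2899  0.2912] yaw_y -80.7 tilt z [-7.e-04  4.e-04 -1.e+00] F [ 0.3 -0.1 -1.7] w 0.0496
 shift tool mm [  79.8 -215.     0.3]
 turn about tool z deg 0.08517601330856905
```

View pics/w10.png

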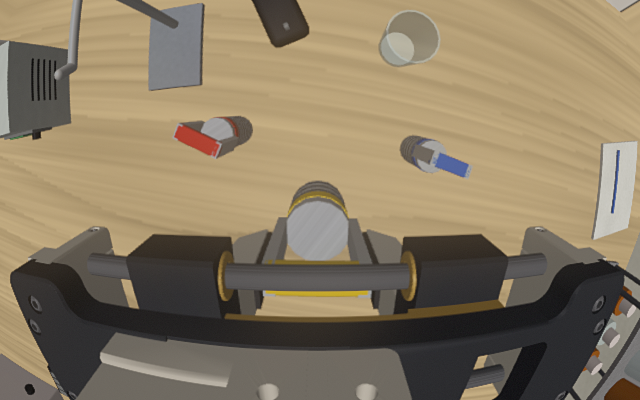

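The yellow canister hangs square between the fingers and is in the air. Moving to the point in front of the hook tip.

```bash
python3 -m pendant '[[[0.008,-0.0215,0],[0,0,0],0.03],[[0.0145,-0.039,0],[0,0,0],0.03],[[0.0145,-0.039,0],[0,0,0],0.03],[[0.0145,-0.039,0],[0,0,0],0.03],[[0.0145,-0.039,0],[0,0,0],0.03],[[0.0098,-0.026,0],[0,0,0],0.03],[[0.004,-0.0115,0],[0,0,0],0.03],[[0,0,0],[0,0,0],0.03],[[0,0,0],[0,0,0],0.03],[[0,0,0],[0,0,0],0.03]]' | tail -3;  python3 - <<'E'
from h import *
s=arm.observe(); rel([.601-.085*.987,-.0512-.085*.16,.2334],-80.8)
i,d=arm.get_image('wrist'); save('w11',i); np.savez('/tmp/w11.npz',i=i,d=d,p=s['position'],r=s['ee_rot'])
i,d=arm.get_image('scene'); save('s11',cv2.resize(i[60:260,220:420],(600,600),interpolation=cv2.INTER_CUBIC))
rel(None)
E
```

```text
ee_rot: [3.132, 0.25, 0.0]
force: [0.3, -0.1, -0.6]
width: 0.545
t 17.4 pos [ 0.5174 -0.0665  0.2916] yaw_y -80.9 tilt z [ 2.e-04 -1.e-04 -1.e+00] F [ 0.3 -0.1 -0.6] w 0.05
 shift tool mm [-0.1 -1.7 58.2]
 turn about tool z deg -0.08307957166886126
t 17.5 pos [ 0.5175 -0.066   0.2915] yaw_y -80.8 tilt z [ 2.e-04  0.e+00 -1.e+00] F [ 0.8  0.5 -1.8] w 0.0503
```

View pics/w11.png

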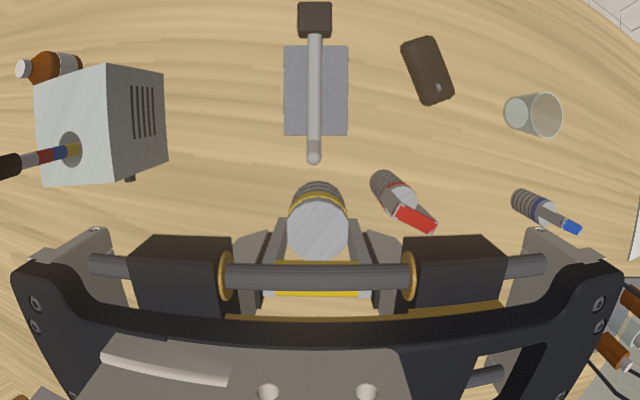

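View pics/s11.png

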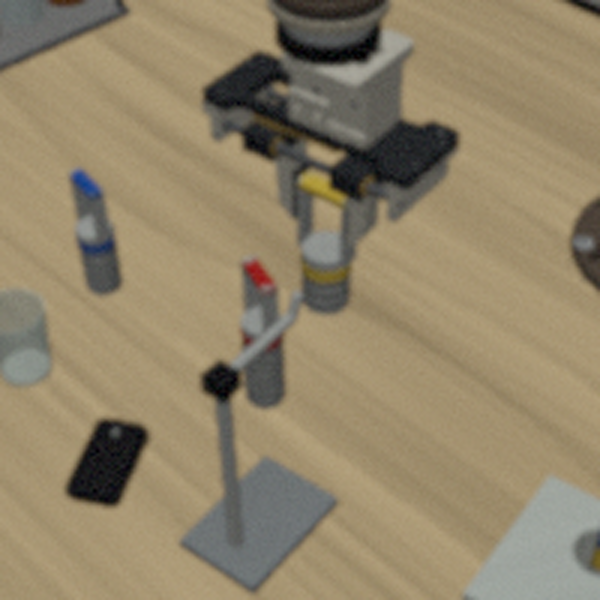

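```bash
python3 - <<'E'
from h import *
np.set_printoptions(precision=4,suppress=True)
z=np.load('/tmp/w11.npz'); s=dict(position=z['p'],ee_rot=z['r']); Rm=R.from_rotvec(s['ee_rot']).as_matrix()
for u,v,h in((313.5,159,.25),(313.5,158,.252),(314,100,.235),(314.5,60,.235),(315,20,.238),(284,135,.012),(347.5,135,.012)):
    w=wray(u,v,h,s); print(u,v,w,'tool mm',((w-s['position'])@Rm)*1000)
E
```

```text
313.5 159 [ 0.56   -0.0574  0.25  ] tool mm [43.4799 -2.2626 41.6076]
313.5 158 [ 0.5609 -0.0572  0.252 ] tool mm [44.4336 -2.2408 39.6078]
314 100 [ 0.5986 -0.0514  0.235 ] tool mm [82.5338 -2.0558 56.6162]
314.5 60 [ 0.6265 -0.0472  0.235 ] tool mm [110.7281  -1.7312  56.6225]
315 20 [ 0.6547 -0.043   0.238 ] tool mm [139.2907  -1.4054  53.6288]
284 135 [ 0.5522 -0.0139  0.012 ] tool mm [ 42.6299 -46.4776 279.6015]
347.5 135 [ 0.5665 -0.1025  0.012 ] tool mm [ 42.6615  43.3317 279.6136]
```

The hook arm is straight ahead at column 314 (2 mm off in tool y), tip at (313,158). From the wrist view the seat is 85 mm ahead, which agrees with the earlier fit.

```bash
python3 -m pendant '[[[0,-0.002,0.012],[0,0,0],0.03],[[0,0,0.02],[0,0,0],0.03],[[0,0,0.018],[0,0,0],0.03],[[0,0,0.008],[0,0,0],0.03],[[0,0,0],[0,0,0],0.03],[[0,0,0],[0,0,0],0.03]]' | tail -3;  python3 - <<'E'
from h import *
s=arm.observe(); rel([.601,-.0512,.2334],-80.8)
i,d=arm.get_image('wrist'); save('w12',i)
i,d=arm.get_image('scene'); save('s12',cv2.resize(i[60:260,220:420],(600,600),interpolation=cv2.INTER_CUBIC))
E
```

```text
ee_rot: [3.131, 0.253, 0.001]
force: [-0.7, 0.4, -1.8]
width: 0.543
t 18.25 pos [ 0.5177 -0.0633  0.2339] yaw_y -80.8 tilt z [ 8.e-04 -1.e-04 -1.e+00] F [-0.7  0.4 -1.8] w 0.0499
 shift tool mm [84.1  1.4  0.6]
 turn about tool z deg 0.03369037510680073
```

View pics/w12.png

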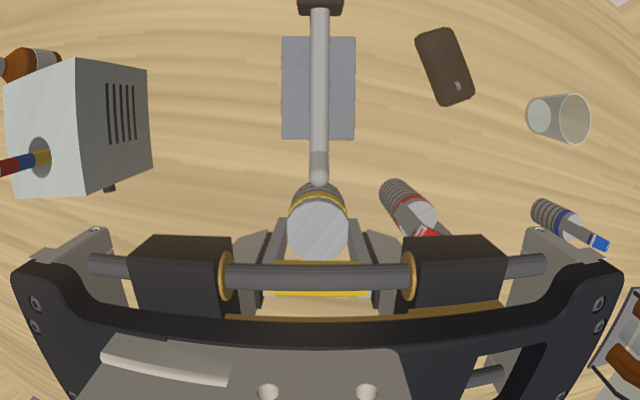

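View pics/s12.png

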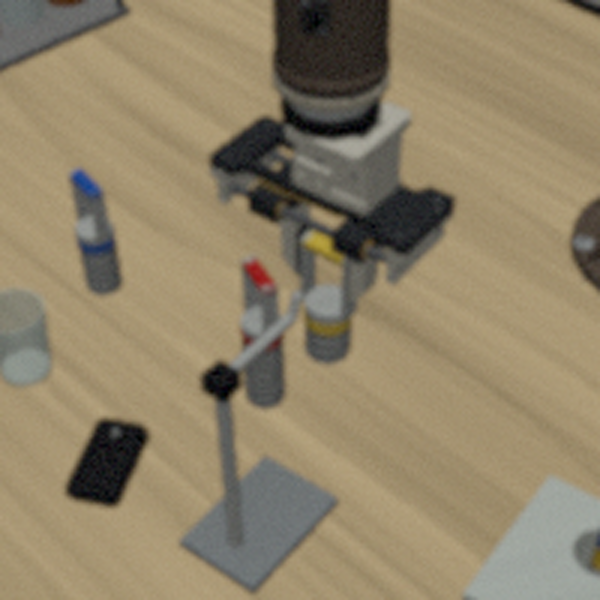

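The tip is centred in front of the loop at (319,180), and the heights look right. Advancing along tool +x.

```bash
python3 -m pendant '[[[0.008,0.0006,0],[0,0,0],0.03],[[0.012,0,0],[0,0,0],0.03],[[0.014,0,0],[0,0,0],0.03],[[0.010,0,0],[0,0,0],0.03],[[0,0,0],[0,0,0],0.03]]' | tail -3; python3 -c "
from h import *
rel([.601,-.0512,.2334],-80.8)"; python3 -m pendant '[[[0.010,0,0],[0,0,0],0.03],[[0.014,0,0],[0,0,0],0.03],[[0.012,0,0],[0,0,0],0.03],[[0.004,0,0],[0,0,0],0.03],[[0,0,0],[0,0,0],0.03],[[0,0,0],[0,0,0],0.03]]' | tail -3;python3 - <<'E'
from h import *
s=arm.observe(); rel([.601,-.0512,.204],-80.8)
i,d=arm.get_image('wrist'); save('w13',i)
i,d=arm.get_image('scene'); save('s13',cv2.resize(i[60:260,220:420],(600,600),interpolation=cv2.INTER_CUBIC))
E
```

```text
ee_rot: [3.131, 0.254, -0.001]
force: [-0.3, -1.0, -1.8]
width: 0.543
t 18.98 pos [ 0.5616 -0.0566  0.2332] yaw_y -80.7 tilt z [-3.e-04 -8.e-04 -1.e+00] F [-0.3 -1.  -1.8] w 0.0498
 shift tool mm [39.7  1.  -0.2]
 turn about tool z deg 0.06411729387332343
ee_rot: [-3.131, -0.252, 0.0]
force: [0.2, 1.2, -1.5]
width: 0.543
t 19.73 pos [ 0.6    -0.0504  0.2335] yaw_y -80.8 tilt z [-2.e-04  1.e-04 -1.e+00] F [ 0.2  1.2 -1.5] w 0.0499
 shift tool mm [ 0.8  0.9 29.5]
 turn about tool z deg 0.018088156449323378
```

View pics/w13.png

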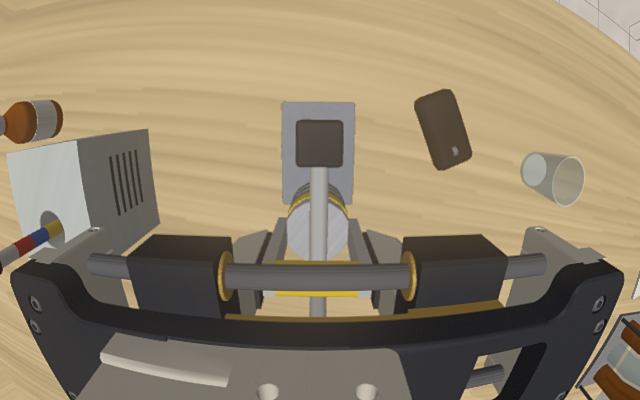

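View pics/s13.png

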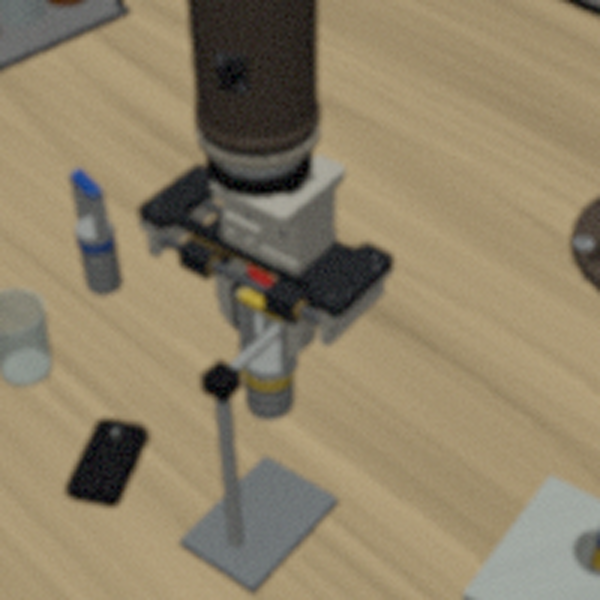

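The hook arm passes centrally through the loop (column 318, beneath the yellow bar) with no contact force. Lowering onto the seat.

```bash
python3 -m pendant '[[[0.0006,0.0005,0.006],[0,0,0],0.03],[[0,0,0.009],[0,0,0],0.03],[[0,0,0.007],[0,0,0],0.03],[[0,0,0.003],[0,0,0],0.03],[[0,0,0],[0,0,0],0.03]]' | tail -3; python3 -c "
from h import *
rel([.601,-.0512,.204],-80.8)"; python3 -m pendant '[[[0,0,0.0025],[0,0,0],0.03],[[0,0,0.001],[0,0,0],0.03],[[0,0,0],[0,0,0],0.03]]' | tail -3;python3 -c "
from h import *
rel([.601,-.0512,.204],-80.8)"
```

```text
ee_rot: [3.131, 0.253, -0.001]
force: [-0.3, 1.4, -1.7]
width: 0.544
t 20.45 pos [ 0.6009 -0.0506  0.2082] yaw_y -80.8 tilt z [-5.e-04 -1.e-04 -1.e+00] F [-0.3  1.4 -1.7] w 0.05
 shift tool mm [-0.   0.6  4.2]
 turn about tool z deg 0.03543036671635491
ee_rot: [-3.131, -0.253, -0.0]
force: [-0.2, -0.4, -1.1]
width: 0.546
t 20.82 pos [ 0.601  -0.0506  0.205 ] yaw_y -80.8 tilt z [ 0.  0. -1.] F [-0.2 -0.4 -1.1] w 0.0501
 shift tool mm [-0.1  0.6  1. ]
 turn about tool z deg 0.039870604270362264
```

```bash
python3 -m pendant '[[[0,0,0.001],[0,0,0],0.03],[[0,0,0],[0,0,0],0.03]]' | grep force; python3 -m pendant '[[[0,0,0.001],[0,0,0],0.03],[[0,0,0],[0,0,0],0.03]]' | grep force;python3 -c "
from h import *
rel([.601,-.0512,.204],-80.8)"
```

```text
force: [-1.3, 1.2, 2.1]
force: [-4.4, 1.6, 11.1]
t 21.32 pos [ 0.6013 -0.0506  0.2041] yaw_y -80.8 tilt z [ 1.e-03  7.e-04 -1.e+00] F [-4.4  1.6 11.1] w 0.0501
 shift tool mm [-0.4  0.5  0.1]
 turn about tool z deg 0.041162413133520204
```

Seated: contact at the expected height. Easing off and releasing.

```bash
python3 -m pendant '[[[0,0,-0.001],[0,0,0],0.03],[[0,0,0],[0,0,0],0.03],[[0,0,0],[0,0,0],0.056],[[0,0,0],[0,0,0],0.065],[[0,0,0],[0,0,0],0.08],[[0,0,0],[0,0,0],0.08],[[0,0,0],[0,0,0],0.08]]' | tail -3; python3 - <<'E'
from h import *
rel(None)
i,d=arm.get_image('wrist'); save('w14',i)
E
```

```text
ee_rot: [-3.131, -0.253, 0.0]
force: [-0.8, -1.0, 0.5]
width: 0.872
t 22.2 pos [ 0.601  -0.0506  0.2039] yaw_y -80.8 tilt z [-0.  0. -1.] F [-0.8 -1.   0.5] w 0.0801
```

View pics/w14.png

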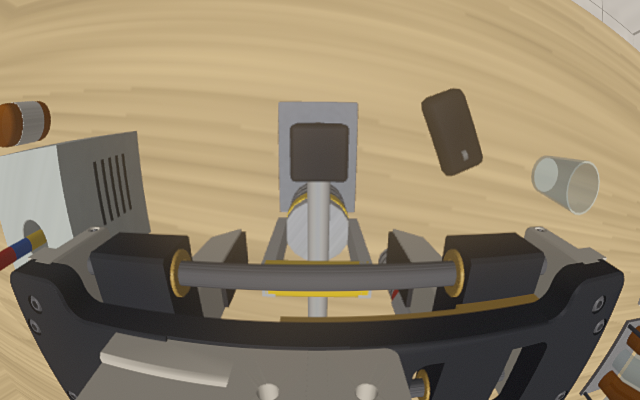

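The fingers are clear of both straps (265 and 370) and the loop hangs on the arm. Rising straight up, then moving back.

```bash
python3 -m pendant '[[[0,0,-0.01],[0,0,0],0.08],[[0,0,-0.02],[0,0,0],0.08],[[0,0,-0.04],[0,0,0],0.08],[[0,0,-0.05],[0,0,0],0.08],[[0,0,-0.04],[0,0,0],0.08],[[-0.04,0,0],[0,0,0],0.08],[[-0.05,0,0],[0,0,0],0.08],[[-0.05,0,0],[0,0,0],0.08],[[-0.04,0,0],[0,0,0],0.08],[[0,0,0],[0,0,0],0.08]]' | tail -3; python3 -m pendant '[[[0,0,0],[0,0,0],0.08],[[0,0,0],[0,0,0],0.08],[[0,0,0],[0,0,0],0.08],[[0,0,0],[0,0,0],0.08]]'|tail -1; python3 - <<'E'
from h import *
rel(None)
i,d=arm.get_image('scene'); save('s15',cv2.resize(i[100:340,200:500],(750,600),interpolation=cv2.INTER_CUBIC))
i,d2=arm.get_image('top'); save('t15',cv2.resize(i[160:270,170:480],(775,275),interpolation=cv2.INTER_CUBIC))
for n,D in(('scene',d),('top',d2)):
    for l in ['rod_center','can_short_center','can_medium_center','can_long_center','bottle','beaker','mouse']:
        for r in arm.masks_of(n,l)[:1]:
            P,u,v=pts(n,D,r['pixels']); print(n,l,round(r['conf'],2),'med',np.round(np.median(P,0),3),'zmax',round(np.percentile(P[:,2],98),3))
E
```

```text
ee_rot: [-3.123, -0.251, -0.005]
force: [0.9, 0.1, -0.4]
width: 0.873
width: 0.871
t 24.0 pos [ 0.4236 -0.0796  0.3638] yaw_y -80.8 tilt z [-8.0e-04 -1.9e-03 -1.0e+00] F [-0.4 -0.1 -0.2] w 0.08
scene rod_center 0.86 med [0.526 0.247 0.246] zmax 0.291
scene can_short_center 0.75 med [ 0.606 -0.042  0.184] zmax 0.245
scene can_medium_center 0.86 med [ 0.525 -0.413  0.082] zmax 0.147
scene can_long_center 0.67 med [ 0.524 -0.414  0.08 ] zmax 0.147
scene bottle 0.62 med [0.645 0.402 0.086] zmax 0.132
scene beaker 0.61 med [ 0.665 -0.365  0.058] zmax 0.087
scene mouse 0.83 med [ 0.689 -0.193  0.026] zmax 0.03
top rod_center 0.49 med [0.518 0.237 0.242] zmax 0.293
top can_short_center 0.7 med [0.624 0.384 0.09 ] zmax 0.133
top can_medium_center 0.81 med [ 0.519 -0.417  0.087] zmax 0.149
top can_long_center 0.7 med [ 0.505 -0.164  0.112] zmax 0.175
top bottle 0.71 med [ 0.665 -0.389  0.036] zmax 0.086
top beaker 0.58 med [ 0.666 -0.387  0.038] zmax 0.087
top mouse 0.67 med [ 0.683 -0.201  0.026] zmax 0.032
```

View pics/s15.png

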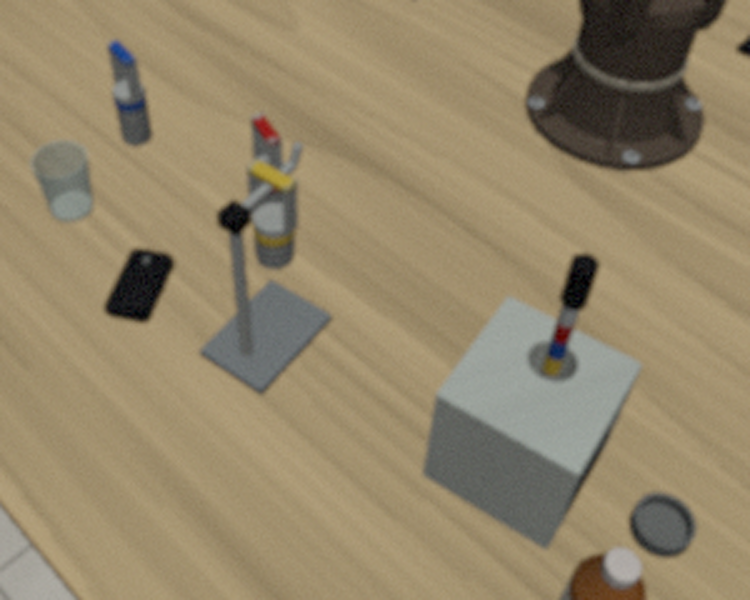

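View pics/t15.png

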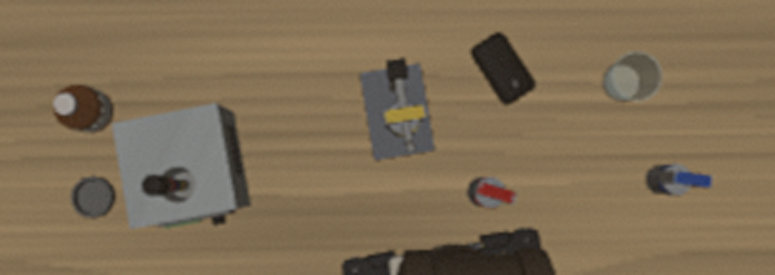

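The scene view shows the yellow canister hanging level on the hook (272,177) and the rod standing in the well (560,330). The red and blue canisters, the bottle, beaker and mouse are where they were, and the arm is clear of everything.

```bash
python3 -c "
from h import *
print(arm.sign_off())"
```

```text
the job is handed in; nothing more can be done
None
```

The well is 60 mm deep. The rod stands on its floor, the short (yellow) canister hangs on the hook, and I handed the job in at about 25 s.

**Depth:** the rod hit rigid floor at the height expected for 60 mm, pushed up to 11.6 N with no further give. Yellow is at the rim, and the released rod's top measures 0.291 m against 0.290 m expected.

**Canister:** I gripped it by its straps, passed the loop over the tip and lowered it until it seated. Its bar top measures about 0.245 m against 0.243 m expected.

**Last checks:** both views show the rod upright, the canister level on the hook, the arm touching nothing, and the other two canisters, bottle, beaker and mouse where they were. The highest force in the readings I took was about 12 N.

**What disagreed or went wrong:**
- **Detector labels:** in the last pictures the detector mixed up a few names: the long canister in the scene view, and the short canister and bottle in the top view. I judged those by eye and by the other camera.
- **First move:** I typed it in millimetres instead of metres. It was clamped to 62.5 mm, upwards, and did no harm.
- **Close pass:** the gripper body came within a few millimetres of the red canister while gripping the yellow one. There was no contact force, and the red canister has not moved.

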